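Clamp the sound sharpening stone with a pump-trigger clamp

ROBOT

A 6-joint arm with a two-finger parallel gripper is mounted at the origin on the work surface. World frame = base frame: x ahead of the robot, y to its left, z up, the work surface at z = 0. Lengths are in m, angles in rad, forces in N, time in s.
With the tool pointing down it reaches from about 0.375 to 0.975 m from the base axis. Payload 3.8 kg.
Tool frame: the origin (TCP) lies at the very end of the fingers, on their centre line; the grasp point (between the pads) lies 19 mm behind it (grip_point_offset is the distance from the TCP to the grasp point, in m); z points along the fingers, y is the line along which they close (so a half turn about z gives the same grasp; the last joint's range is limited). The gripper opens to 85 mm and grips with 20 to 120 N. Pads are 22 mm wide; open, the fingers measure 114 mm over their backs; the gripper's body (76 mm by 85 mm) begins 54 mm behind the grasp point. The pads swing forward as they close: fully open they stand 13 mm farther back than shut.
Start: joints at [1.101, 0.264, 1.604, -0, 1.274, -0.037], TCP at [0.283, 0.613, 0.231] pointing down, gripper open.
Joint ranges: [-2.63, 2.63], [-0.94, 2.18], [0.31, 2.57], [-1.31, 4.45], [0, 2.66], [-2.55, 2.55]. Speed limits (rad/s): [2.57, 2.57, 3.14, 3.14, 3.14, 3.14].

INTERFACE

Orientations are given as a rotation vector (axis times angle).
In Python, from rig import get_obs, capture, job_done, grip_point_offset gives the robot as it stands.
- The arm moves only by the tool step_arm, never from a script. Its argument "series" is a list of rows, each a list of 7 numbers: the shift along the world's x, y, z in mm, then the turn, a rotation vector about the world's x, y, z in rad, then the opening, from 0 (shut) to 1 (fully open). In form: [[x, y, z, wx, wy, wz, fingers], ...]. A call has 1 to 5 rows; each row is the pose to reach, as a shift and turn from the pose commanded when the call began; what a row does not reach only later rows make up. A row lasts 1/10 s, in which the tool goes at most 50 mm and 8.59 degrees, less where a joint would pass 70% of its speed; a pose out of reach is approached as far as the arm can. A call with a gripper value outside its range is refused whole. The fingers move at their own pace and stop on an object; the grip force is fixed at half the most. Time passes only in rows, so rows that repeat a pose let the fingers close. It gives the time, the measured TCP pose, the force, the opening and the grip force at its end, in the units of the state.
- get_obs(): the state, without advancing time (a new reading comes with each control period).
- capture(name): name is "scene" or "top"; returns a dict with "frame" (400x640x3 uint8, red, green, blue), "intrinsics" (3x3 intrinsics, pixels), "distortion" ([k1, k2, p1, p2, k3] as OpenCV has them; the pictures are not rectified), "R" (3x3) and "t" (3): a world point X has camera coordinates R X + t. Camera axes: x right, y down, z forward; pixel columns grow to the right and rows downward; lengths in m; the calibration is good to about 2 mm. A picture is of the moment at which its call begins. There is no depth.
- job_done(): hands the job in; it is judged then, once.
The state is a dict: "time_s": time; "qpos": joint angles; "qd": joint speeds; "joint_torque": joint torques, N m; "ee_pos": TCP position; "tcp_rot": TCP orientation; "ft_force": force on the tool from outside, world axes, zero at the start; "moment": the same for the moment, N m; "gripper_width": opening from 0.0 (shut) to 1.0 (fully open); "finger_force": force on a finger pad.
Only numpy, scipy, OpenCV 4.12 (cv2) and the standard library are available. Lean on these libraries where they do the work, as an engineer would, in place of code of your own. Each camera call takes 0.05 s, during which the arm holds its last target. There are 200 camera calls.

TASK

Knife-sharpening time: from the tray take the one stone that is full length with all its corners (leave the chipped one and the broken short one lying) and lay it flat along the middle of the clamp's grey bed, against or just short of the blue stop, and let go of it. Then pump the orange trigger towards the stop, stroke after stroke, so that the jaw walks up and presses the stone against the stop until the pad's yellow plunger is pushed about half way into the jaw - never all the way, or the stone cracks - and finish while still holding the trigger in that place, because the clamp slackens when it is let go. Move the jaw only by its trigger, and leave the bottle and the pan alone.

Things in the scene. Friction and masses are not known exactly. Their poses are not given: they have to be found in the camera images.
- clamp: Stone clamp fixed to the counter, base 400 x 80 mm. Origin at counter height; x runs lengthwise from the fixed stop (-x) past the jaw to the trigger (+x), z up. Grey bed 66 mm wide, top 30 mm above the counter, x = -142 to +3 mm. The stone belongs on the line y = 0, its length along x; touching the stop, its centre is at x = -75, z = 42.5 mm.
- stop: Fixed blue stop of the clamp, 66 mm wide, top 58 mm above the counter; its face towards the stone lies at x = -140 mm of the clamp. (Same origin and axes as the clamp.)
- jaw (a joint): How far (m) the blue jaw carriage with its ladder rack has walked towards the stop, 0 to 0.115; starts between 0 and 0.035. Jaw top is 62 mm above the counter. Friction of 4 N holds it where it is; the pawl drives it towards the stop only.
- jaw_pad (a joint): How far (m) the black rubber pad on its yellow 18 mm plunger is pushed back into the jaw, 0 (free, 14 mm of plunger showing) to 0.014 (bottomed, none showing); 0.007 is half way. Spring 1.5 N per mm.
- pad_face (a point): Centre of the pad's face (46 mm wide, 22 mm high) that meets the stone, 43 mm above the counter. With jaw and pad at 0 it lies at x = +75 mm of the clamp; it moves along the clamp's -x as the jaw walks, +x as the pad is pushed in.
- trigger (a joint): Travel (m) of the pump trigger, 0 at rest to 0.032, towards the stop (clamp -x). A 2 to 3 N spring returns it. Stroke in: after up to 9 mm of lost motion a pawl carries the jaw along one to one; stroke back: the jaw stays, but a tightened jaw slips back until 2 to 3 mm of pad is left or the resting pawl catches it. Pushing takes 3 to 7 N, plus 1.5 N per mm of pad.
- trigger_grip (a point): Centre of the orange upright trigger post, 16 mm along the clamp's x, 24 mm along its y, reaching from 84 to 136 mm above the counter; this point is at 112 mm. At rest it is at x = +188 mm, y = 0 of the clamp. Below it is the black sliding block, 58 x 58 mm, top 84 mm above the counter.
- tray: Fixed flat metal tray 170 x 500 mm, floor 4 mm thick, rim 9 mm high, holding the three stones; origin under its centre.
- stone_whole_centre (a point): Centre of the sound stone: 130 mm (x) x 50 mm (y) x 25 mm (z), red-brown above, white below, about 0.34 kg. It lies flat with 4 mm of tray under it.
- stone_chipped_centre (a point): Stone like the sound one, 130 x 50 x 25 mm, but with a 34 x 24 mm piece gone from one corner (+x, +y); the point is at the centre of the outline. Not to be used.
- stone_short_centre (a point): Centre of the stone broken short: 85 x 50 x 25 mm. Not to be used.
- soap_centre (a point): Centre of a white detergent bottle, 60 mm diameter, 170 mm high. Leave alone.
- pan_centre (a point): Centre of a loose open steel pan 170 x 120 x 60 mm high. Leave alone.
There are look-alikes about, which are no part of the job. What is shaped like the part that bears stone_whole_centre but black or turquoise is not meant.

How it is judged:
On the way, in this order (a step that is already met when the one before it is completed fails the run):
1. The sound stone lies flat on the bed, lengthwise, within 30 mm of the stop, and is let go (x of stone_whole_centre in the frame of clamp between -0.08 and -0.045 m and y of stone_whole_centre in the frame of clamp between -0.012 and 0.012 m and z of stone_whole_centre in the frame of clamp between 0.039 and 0.046 m and angle between the x axis of stone_whole_centre and the x axis of clamp, either way round below 0.15 rad and contact force between the fingers and stone_whole below 0.1 N), for 0.2 s.
2. The trigger, pushed by the fingers, brings the pad against the stone (contact force between jaw_pad and stone_whole above 1 N and contact force between the fingers and trigger above 1 N), for 0.05 s.
At the end, for the whole second after the job is handed in: Sound stone flat on the bed, against the stop within 3.5 mm, 12 mm across, 0.15 rad square, not touched by the fingers; pad pushed in 4.2 to 10.5 mm of 14, pressing the stone on the stop; fingers still pushing the trigger, all still (all of step 1 and x of stone_whole_centre in the frame of clamp below -0.0715 m and value of joint jaw_pad between 0.0042 and 0.0105 m and contact force between jaw_pad and stone_whole above 4.5 N and contact force between stop and stone_whole above 2.5 N and contact force between the fingers and trigger above 1.5 N and value of joint trigger above 0.001 m and linear speed of stone_whole below 0.01 m/s); the arm keeps its last pose, push and grip.
It fails at once if The pad is pushed in beyond 12.5 mm (stone cracked) (value of joint jaw_pad above 0.0125 m).
It fails at once if The robot pushes the jaw itself (contact force between any of the arm, the fingers and jaw above 2 N).
It fails at once if A bad stone is moved more than 25 mm (distance of any of stone_chipped_centre, stone_short_centre from where it was at the start of the episode above 0.025 m).
It fails at once if The bottle or the pan is moved more than 25 mm (distance of any of soap_centre, pan_centre from where it was at the start of the episode above 0.025 m).
It also fails if it takes over 61 s, if anything falls off the work surface, if the arm or the gripper's body presses on something with over 40 N, if the wrist force passes 120 N, or if a joint passes its speed limit or range.

## Working session

There is one attempt and no reset: what is moved stays moved. The work goes in short steps, Python scripts to look and compute and a tool call to move; the robot and the scene stay as the last step left them, time stands still between calls to the robot, and variables do not carry over. Pictures are saved under pics/ and viewed, at most 10 in all, crops included, and the job is handed in when it is done.

Besides the shell and the picture viewer there is one more tool, called after ">>>" as name(argument=value, ...) on one line, values as JSON. step_arm: Moves the arm, as the interface text tells. Its arguments: {"type":"object","properties":{"series":{"type":"array","items":{"type":"array","items":{"type":"number"}}}},"required":["series"]}

```bash
mkdir -p pics; ls
python3 - <<'E'
from rig import *
import cv2,pickle
for n in("top","scene"):
    c=capture(n);pickle.dump(c,open(n+".pkl","wb"));cv2.imwrite(f"pics/{n}0.png",c["frame"][:,:,::-1]);print(c["R"],c["t"],c["intrinsics"],c["distortion"])
print(get_obs(),grip_point_offset)
E
```

```text
pics
[[-0.01864323 -0.99980085 -0.00711971]
 [-0.99705696  0.01912075 -0.0742416 ]
 [ 0.07436295  0.00571465 -0.99721487]] [0.0699046  0.48592197 1.15000155] [[418.53267761   0.         318.18041289]
 [  0.         418.53267761 191.58097626]
 [  0.           0.           1.        ]] [-0.02019313  0.          0.          0.          0.        ]
[[-0.41478131  0.90973325  0.0184901 ]
 [ 0.65938718  0.314518   -0.68285208]
 [-0.62702871 -0.27104215 -0.73032263]] [ 0.15140907 -0.26354173  1.69664111] [[478.46110288   0.         315.95487232]
 [  0.         478.46110288 205.49596897]
 [  0.           0.           1.        ]] [-0.05911095  0.          0.          0.          0.        ]
{'time_s': 0.1, 'qpos': array([ 1.10109561e+00,  2.64713052e-01,  1.60526460e+00,  3.56452124e-06,
        1.27370933e+00, -3.69288661e-02]), 'qd': array([-0.00179381, -0.00426263, -0.00285984, -0.00023182, -0.00106996,
       -0.00048805]), 'joint_torque': array([ 3.13599576e-04, -5.16707540e+01, -3.68588769e+01, -2.12274426e-05,
        6.27523448e-03,  4.05261130e-05]), 'ee_pos': array([0.28279912, 0.61215717, 0.23004812]), 'tcp_rot': array([-0.6743917 , -3.06781222,  0.00318289]), 'ft_force': array([-0.20470948, -0.25710097, -0.07284161]), 'moment': array([ 0.00186713, -0.00685858, -0.01094828]), 'finger_force': 0.0, 'gripper_width': 1.0025095146142173} 0.0187
```

View pics/top0.png

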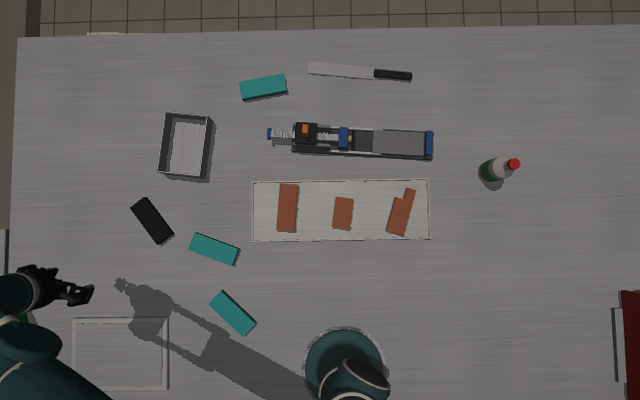

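View pics/scene0.png

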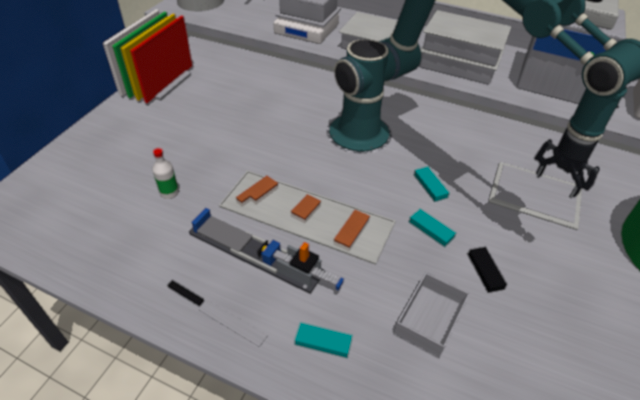

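The top view shows the whole stone at (287,208), the short one at (343,213) and the chipped one at (402,212). The clamp's stop is at (430,145), its bed around (400,143), its jaw at (344,138) and the orange trigger at (305,129). The pan is at (187,146) and the bottle at (500,167).

```bash
cat > h.py <<'E'
import cv2,pickle,numpy as np
def ray(c,uv,z):
    K,D,R,t=[np.array(c[k]) for k in("intrinsics","distortion","R","t")]
    p=cv2.undistortPoints(np.array(uv,float).reshape(-1,1,2),K,D).reshape(-1,2)
    d=np.c_[p,np.ones(len(p))]@R; o=-R.T@t
    return (o+d*((z-o[2])/d[:,2])[:,None])
def proj(c,X):
    return cv2.projectPoints(np.array(X,float).reshape(-1,1,3),cv2.Rodrigues(np.array(c["R"]))[0],np.array(c["t"]),np.array(c["intrinsics"]),np.array(c["distortion"]))[0].reshape(-1,2)
def blobs(c,lo,hi,amin=15):
    h=cv2.cvtColor(c["frame"],cv2.COLOR_RGB2HSV); m=cv2.inRange(h,lo,hi)
    cs,_=cv2.findContours(m,cv2.RETR_EXTERNAL,cv2.CHAIN_APPROX_NONE)
    return [k for k in cs if cv2.contourArea(k)>=amin]
E
python3 - <<'E'
from h import *
np.set_printoptions(precision=4,suppress=True)
for n in("top","scene"):
    c=pickle.load(open(n+".pkl","rb"))
    for nm,lo,hi,z in(("stone",(3,100,60),(13,190,255),.029),("orange",(5,200,120),(18,255,255),.136),("blue",(105,120,60),(125,255,255),.058),("yellow",(20,150,80),(35,255,255),.043)):
        for k in blobs(c,lo,hi,8):
            if cv2.contourArea(k)>2500: continue
            w=ray(c,k.reshape(-1,2),z)[:,:2].astype(np.float32)
            r=cv2.minAreaRect(w*1000); print(n,nm,cv2.boundingRect(k),np.round(np.array(r[0])),np.round(r[1]),round(r[2],1))
    f=c["frame"]; 
    a=f[100:260,220:460] if n=="top" else f[160:320,150:420]
    cv2.imwrite(f"pics/{n}_crop.png",cv2.resize(a[:,:,::-1],None,fx=2.9,fy=2.9,interpolation=cv2.INTER_CUBIC))
E
```

```text
top stone (332, 197, 21, 32) [427.  -5.] [49. 84.] 81.5
top stone (387, 188, 29, 47) [ 432. -166.] [ 50. 129.] 73.1
top stone (276, 183, 22, 48) [446. 148.] [ 50. 129.] 84.7
top stone (301, 124, 8, 10) [664.  95.] [18. 27.] 79.8
top blue (426, 131, 7, 23) [ 614. -242.] [16. 61.] 84.9
top blue (267, 128, 4, 10) [648. 194.] [ 7. 25.] 81.4
top blue (338, 127, 10, 20) [633.  -9.] [24. 53.] 88.6
top yellow (348, 136, 4, 6) [630. -29.] [ 8. 14.] 88.6
scene stone (335, 210, 34, 37) [452. 151.] [ 50. 133.] 84.8
scene stone (292, 195, 28, 24) [433.  -2.] [51. 87.] 81.8
scene stone (237, 176, 41, 26) [ 438. -164.] [ 53. 131.] 72.7
scene orange (300, 243, 8, 18) [662.  97.] [52. 15.] 14.1
scene orange (130, 19, 46, 34) [ -61. -916.] [296.  20.] 2.0
scene blue (336, 278, 7, 12) [660. 196.] [34.  9.] 0.2
scene blue (261, 241, 18, 24) [645.  -3.] [42. 72.] 86.1
scene blue (192, 209, 18, 23) [ 630. -234.] [29. 85.] 88.7
scene blue (534, 36, 45, 24) [-881.  590.] [188. 162.] 89.8
scene blue (565, 30, 41, 24) [-1002.   712.] [212. 107.] 34.9
scene blue (286, 28, 20, 9) [-463. -477.] [ 39. 107.] 0.5
scene yellow (262, 245, 4, 6) [631. -35.] [ 6. 18.] 79.4
scene yellow (121, 14, 54, 86) [  -53. -1006.] [695. 176.] 25.7
```

View pics/top_crop.png

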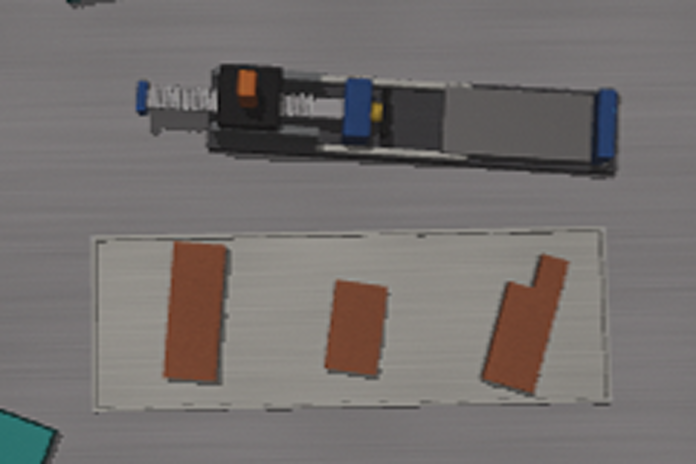

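The crop confirms the sound stone on the left of the tray. The bed runs over crop columns 443–597 and rows 84–160, and the stop is at columns 597–615. I'll cast these edges to get the clamp frame.

Run:
```python
from h import *
np.set_printoptions(precision=1,suppress=True)
c=pickle.load(open("top.pkl","rb")); s=pickle.load(open("scene.pkl","rb"))
cr=lambda P:(np.array(P)+.5)/2.9-.5+np.array([220,100])
print("bed",1000*ray(c,cr([(443,84),(592,91),(592,160),(443,151)]),.030)[:,:2])
print("stoptop outer/inner",1000*ray(c,cr([(599,88),(616,89),(614,161),(597,160)]),.058)[:,:2])
print("jaw top",1000*ray(c,cr([(346,79),(371,79),(370,138),(344,138)]),.062)[:,:2])
print("trig top",1000*ray(c,cr([(236,71),(255,69),(257,95),(238,97)]),.136)[:,:2])
print("block",1000*ray(c,cr([(220,65),(283,67),(281,128),(218,126)]),.084)[:,:2])
print("cam",-c["R"].T@c["t"])
# two-view stones (white body below hidden): average
f=s["frame"][180:300,180:360]
cv2.imwrite("pics/scene_crop2.png",cv2.resize(f[:,:,::-1],None,fx=4.4,fy=4.4,interpolation=cv2.INTER_CUBIC))
```

```text
bed [[ 659.7  -94.2]
 [ 650.1 -237.5]
 [ 583.1 -234.9]
 [ 594.5  -92.3]]
stoptop outer/inner [[ 646.8 -237.1]
 [ 645.6 -253.1]
 [ 577.3 -248.5]
 [ 578.5 -232.6]]
jaw top [[659.1   0.6]
 [658.6 -22.8]
 [602.7 -20.5]
 [603.2   3.8]]
trig top [[651.1 100.4]
 [652.5  83.7]
 [629.4  82.3]
 [627.9  99. ]]
block [[669.4 117.3]
 [666.4  59.4]
 [609.6  62.2]
 [612.6 120. ]]
cam [0.4 0.1 1.2]
```

View pics/scene_crop2.png

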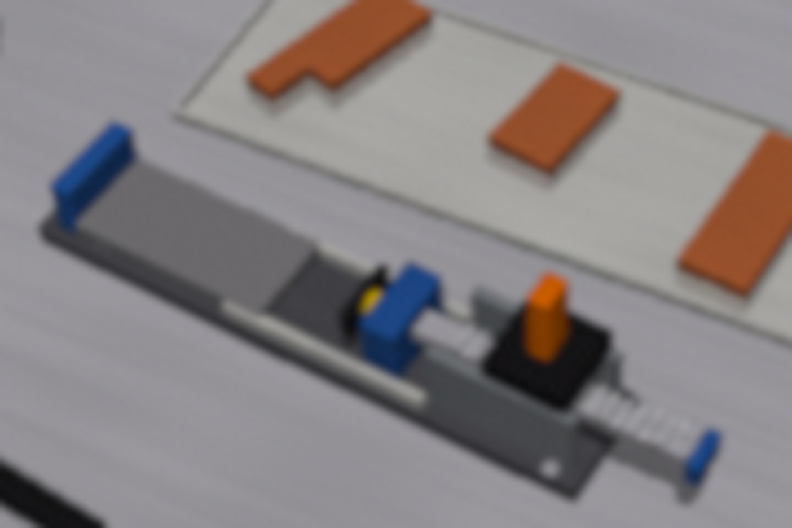

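Clamp frame, in mm: the origin is at about (625,-96), with its x axis along (0.078, 0.997). The trigger is at (640,91). The sound stone is at about (448,149), with its long axis at -5.3°.

>>> step_arm(series=[[17, -46, 0, 0, 0, 0.07, 1], [33, -92, 0, 0, 0, 0.14, 1], [50, -139, 0, 0, 0, 0.2, 1], [66, -185, 0, 0, 0, 0.27, 1], [82, -231, 0, 0, 0, 0.34, 1]])

```text
time_s: 0.6
ee_pos: [0.3651, 0.3797, 0.2307]
tcp_rot: [-0.14, -3.138, 0.001]
ft_force: [0.7, 0.5, 0.5]
gripper_width: 1.001
finger_force: 0.0
```

>>> step_arm(series=[[17, -46, -20, 0, 0, 0, 1], [33, -92, -50, 0, 0, 0, 1], [50, -139, -80, 0, 0, 0, 1], [66, -185, -110, 0, 0, 0, 1], [83, -232, -140, 0, 0, 0, 1]])

```text
time_s: 1.1
ee_pos: [0.4383, 0.1753, 0.1078]
tcp_rot: [0.145, 3.138, 0.0]
ft_force: [0.7, 0.5, 1.0]
gripper_width: 0.999
finger_force: 0.0
```

>>> step_arm(series=[[0, 0, 0, 0, 0, 0, 1], [0, 0, 0, 0, 0, 0, 1], [0, 0, 0, 0, 0, 0, 1]])

```text
time_s: 1.4
ee_pos: [0.4387, 0.178, 0.1095]
tcp_rot: [0.145, 3.137, 0.001]
ft_force: [0.2, 0.9, 0.9]
gripper_width: 0.996
finger_force: 0.0
```

>>> step_arm(series=[[9, -29, 0, 0, 0, 0, 1], [9, -29, -30, 0, 0, 0, 1], [9, -29, -50, 0, 0, 0, 1], [9, -29, -50, 0, 0, 0, 1]])

```text
time_s: 1.8
ee_pos: [0.4453, 0.149, 0.0573]
tcp_rot: [-0.142, -3.135, 0.001]
ft_force: [-0.5, -1.5, -0.9]
gripper_width: 1.0
finger_force: 0.0
```

Run:
```python
from h import *; from rig import *
c=capture("scene");a=c["frame"][120:300,270:450]
print(get_obs()["ee_pos"], proj(c,[get_obs()["ee_pos"]]))
t=capture("top");b=t["frame"][140:260,220:340]
r=lambda x,f:cv2.resize(x[:,:,::-1],(400,400),interpolation=cv2.INTER_CUBIC)
cv2.imwrite("pics/g1.png",np.hstack([r(a,0),r(b,0)]))
```

```text
[0.44646708 0.14923862 0.05861537] [[352.92490229 219.04151099]]
```

View pics/g1.png

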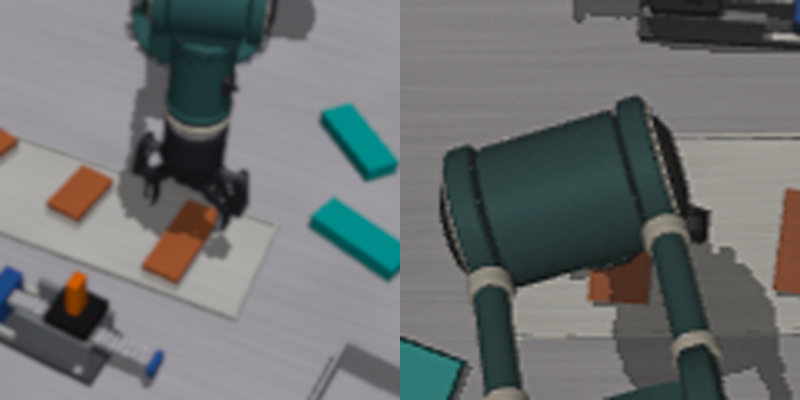

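The fingers straddle the sound stone, which shows at about (180,240) in the left half. I'll go down and grip.

>>> step_arm(series=[[1, 0, -20, 0, 0, 0, 1], [1, 0, -40, 0, 0, 0, 1], [1, 0, -47, 0, 0, 0, 1], [1, 0, -47, 0, 0, 0, 1]])

```text
time_s: 2.3
ee_pos: [0.4483, 0.1486, 0.0121]
tcp_rot: [-0.144, -3.138, 0.0]
ft_force: [-0.3, 0.0, 0.0]
gripper_width: 0.997
finger_force: 0.0
```

>>> step_arm(series=[[0, 0, 0, 0, 0, 0, 0], [0, 0, 0, 0, 0, 0, 0], [0, 0, 0, 0, 0, 0, 0], [0, 0, 0, 0, 0, 0, 0], [0, 0, 0, 0, 0, 0, 0]])

```text
time_s: 2.8
ee_pos: [0.4496, 0.1484, 0.0133]
tcp_rot: [0.146, 3.136, 0.001]
ft_force: [0.0, -0.0, 4.9]
gripper_width: 0.563
finger_force: 63.6
```

>>> step_arm(series=[[0, 0, 0, 0, 0, 0, 0], [0, 0, 0, 0, 0, 0, 0], [0, 0, 0, 0, 0, 0, 0]])

```text
time_s: 3.1
ee_pos: [0.4496, 0.1484, 0.0133]
tcp_rot: [0.146, 3.136, 0.001]
ft_force: [-0.5, 0.5, 5.7]
gripper_width: 0.568
finger_force: 63.6
```

>>> step_arm(series=[[0, 0, 40, 0, 0, 0, 0], [0, 0, 80, 0, 0, 0, 0], [0, 0, 110, 0, 0, 0, 0], [20, -30, 120, 0, 0, -0.14, 0], [35, -60, 120, 0, 0, -0.28, 0]])

```text
time_s: 3.6
ee_pos: [0.4857, 0.0882, 0.1348]
tcp_rot: [0.586, 3.08, 0.003]
ft_force: [0.4, -0.2, -3.4]
gripper_width: 0.569
finger_force: 65.1
```

>>> step_arm(series=[[15, -30, 0, 0, 0, -0.14, 0], [30, -60, 0, 0, 0, -0.28, 0], [45, -90, 0, 0, 0, -0.42, 0], [60, -120, 0, 0, 0, -0.56, 0], [75, -145, 0, 0, 0, -0.7, 0]])

```text
time_s: 4.1
ee_pos: [0.558, -0.0586, 0.1312]
tcp_rot: [-1.614, -2.694, 0.001]
ft_force: [-0.5, -0.1, -3.5]
gripper_width: 0.566
finger_force: 65.1
```

>>> step_arm(series=[[15, -28, 0, 0, 0, -0.14, 0], [30, -55, 0, 0, 0, -0.28, 0], [45, -80, 0, 0, 0, -0.42, 0], [60, -107, 0, 0, 0, -0.577, 0], [60, -107, 0, 0, 0, -0.577, 0]])

```text
time_s: 4.6
ee_pos: [0.6197, -0.1675, 0.1315]
tcp_rot: [2.312, 2.124, -0.0]
ft_force: [-0.3, -0.8, -3.2]
gripper_width: 0.566
finger_force: 65.1
```

>>> step_arm(series=[[0, 0, 0, 0, 0, 0, 0], [0, 0, 0, 0, 0, 0, 0]])

```text
time_s: 4.8
ee_pos: [0.6172, -0.1632, 0.131]
tcp_rot: [-2.305, -2.132, 0.001]
ft_force: [-0.2, 0.7, -3.8]
gripper_width: 0.569
finger_force: 65.1
```

>>> step_arm(series=[[3, -1, -30, 0, 0, 0, 0], [3, -1, -56, 0, 0, 0, 0], [3, -1, -56, 0, 0, 0, 0], [3, -1, -56, 0, 0, 0, 0]])

```text
time_s: 5.2
ee_pos: [0.6202, -0.1638, 0.0753]
tcp_rot: [-2.304, -2.132, 0.002]
ft_force: [0.1, -0.5, -2.4]
gripper_width: 0.567
finger_force: 64.9
```

```bash
cat > meas.py <<'E'
from h import *; from rig import *
import sys
z=float(sys.argv[1]); u=np.array([.078,.997]);v=np.array([-.997,.078]);o=np.array([625.4,-95.9])
np.set_printoptions(precision=1,suppress=True)
e=get_obs()["ee_pos"]; print("tcp",e*1000)
for n in("scene","top"):
    c=capture(n)
    for k in blobs(c,(3,100,60),(13,190,255),15):
        w=1000*ray(c,k.reshape(-1,2),z)[:,:2]
        if w[:,0].mean()<540 or cv2.contourArea(k)>2500: continue
        r=cv2.minAreaRect((w-o).astype(np.float32)); q=(w-o)@np.c_[u,v]
        print(n,"clamp x",q[:,0].min(),q[:,0].max(),"y",q[:,1].min(),q[:,1].max(),r)
    if len(sys.argv)>2:
        p=proj(c,[[.625,-.08,.05]])[0].astype(int); a=c["frame"][max(0,p[1]-80):p[1]+80,p[0]-80:p[0]+80]
        cv2.imwrite(f"pics/{n}_{sys.argv[2]}.png",a[:,:,::-1])
if len(sys.argv)>2:
    L=[cv2.resize(cv2.imread(f"pics/{n}_{sys.argv[2]}.png"),(400,400),interpolation=cv2.INTER_CUBIC) for n in("scene","top")]
    cv2.imwrite(f"pics/m_{sys.argv[2]}.png",np.hstack(L))
E
python3 meas.py 0.0907 a
```

```text
tcp [ 620.2 -163.8   75.3]
scene clamp x -86.55431820409096 3.4483177029180525 y -29.971636904684818 24.396179170082217 ((-0.8460254669189453, -41.704383850097656), (90.91839599609375, 53.53965377807617), 84.09795379638672)
top clamp x -129.71715352255524 -103.13736989244119 y -5.6515458603257445 18.398505422943593 ((-15.921526908874512, -115.1529541015625), (26.409942626953125, 24.067480087280273), 87.77617645263672)
top clamp x -54.740004943150005 -0.10221158520339772 y -25.283413781379956 25.89679834376965 ((-2.6343231201171875, -27.34360122680664), (54.46280288696289, 51.172325134277344), 85.02101135253906)
top clamp x 181.31666447311147 200.00672919030242 y -22.262063864054824 10.54403368818995 ((20.616966247558594, 189.39007568359375), (18.56476402282715, 32.25758361816406), 88.83540344238281)
```

View pics/m_a.png

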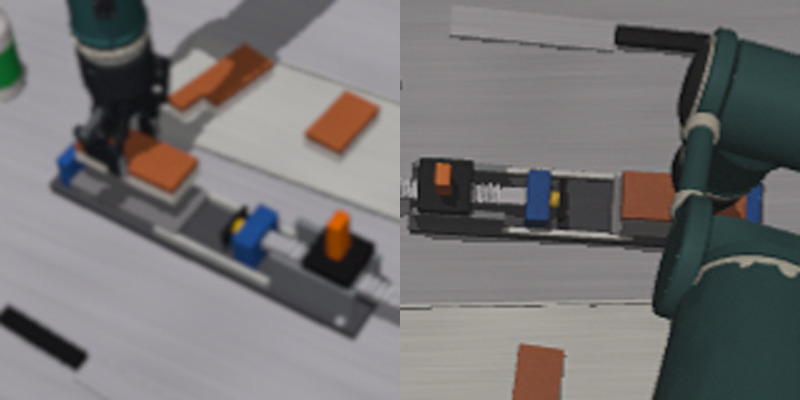

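The picture shows the stone over the bed, aligned with it. It covers clamp x of about -130 to +1 and is centred across. I'll lower and release.

>>> step_arm(series=[[0, -2, -20, 0, 0, 0, 0], [0, -2, -31, 0, 0, 0, 0], [0, -2, -34, 0, 0, 0, 0], [0, -2, -36, 0, 0, 0, 0], [0, -2, -36, 0, 0, 0, 0]])

```text
time_s: 5.8
ee_pos: [0.6216, -0.167, 0.0402]
tcp_rot: [2.307, 2.132, 0.0]
ft_force: [-0.6, 0.1, -3.2]
gripper_width: 0.568
finger_force: 65.0
```

>>> step_arm(series=[[0, 0, 0, 0, 0, 0, 1], [0, 0, 0, 0, 0, 0, 1], [0, 0, 0, 0, 0, 0, 1], [0, 0, 0, 0, 0, 0, 1], [0, 0, 0, 0, 0, 0, 1]])

```text
time_s: 6.3
ee_pos: [0.6216, -0.167, 0.0402]
tcp_rot: [2.307, 2.132, 0.001]
ft_force: [-0.5, -0.5, 0.3]
gripper_width: 1.001
finger_force: 0.0
```

>>> step_arm(series=[[0, 0, 20, 0, 0, 0, 1], [0, 0, 60, 0, 0, 0, 1], [0, 0, 110, 0, 0, 0, 1], [0, 0, 160, 0, 0, 0, 1], [0, 0, 160, 0, 0, 0, 1]])

```text
time_s: 6.8
ee_pos: [0.6268, -0.1686, 0.2102]
tcp_rot: [2.297, 2.122, 0.013]
ft_force: [1.4, -1.2, 1.0]
gripper_width: 0.999
finger_force: 0.0
```

>>> step_arm(series=[[2, 25, 0, 0, 0, 0.14, 1], [4, 50, 0, 0, 0, 0.28, 1], [6, 75, 0, 0, 0, 0.42, 1], [8, 100, 0, 0, 0, 0.56, 1], [10, 125, 0, 0, 0, 0.7, 1]])

```text
time_s: 7.3
ee_pos: [0.6313, -0.041, 0.1997]
tcp_rot: [1.429, 2.798, 0.0]
ft_force: [0.1, 0.3, -0.5]
gripper_width: 1.002
finger_force: 0.0
```

>>> step_arm(series=[[2, 25, 0, 0, 0, 0.14, 1], [4, 50, 0, 0, 0, 0.28, 1], [6, 75, 0, 0, 0, 0.42, 1], [8, 100, 0, 0, 0, 0.56, 1], [9, 133, 0, 0, 0, 0.7, 1]])

```text
time_s: 7.8
ee_pos: [0.6405, 0.0915, 0.1997]
tcp_rot: [0.384, 3.118, -0.001]
ft_force: [-0.4, 0.9, -0.6]
gripper_width: 1.001
finger_force: 0.0
```

>>> step_arm(series=[[0, 0, 0, 0, 0, 0.14, 1], [0, 0, 0, 0, 0, 0.17, 1], [0, 0, 0, 0, 0, 0.17, 1], [0, 0, 0, 0, 0, 0.17, 1]])

```text
time_s: 8.2
ee_pos: [0.6403, 0.0904, 0.1997]
tcp_rot: [-0.13, -3.139, 0.0]
ft_force: [0.5, -0.2, 0.1]
gripper_width: 1.002
finger_force: 0.0
```

```bash
python3 meas.py 0.055 b
python3 - <<'E'
from h import *; from rig import *
np.set_printoptions(precision=1,suppress=True)
c=capture("scene")
for k in blobs(c,(5,200,120),(18,255,255),8)[:2]:
    print(cv2.boundingRect(k),1000*ray(c,k.reshape(-1,2),.11).mean(0))
print(get_obs()["tcp_rot"])
E
```

```text
tcp [640.3  90.4 199.7]
scene clamp x -133.05186459055986 0.48879425130787835 y -31.911171850885196 20.747220505809487 ((0.38726234436035156, -66.51036071777344), (133.5324249267578, 52.644100189208984), 85.58409118652344)
top clamp x -133.25874682638766 -3.075854948339855 y -25.630937121394016 25.674725546054226 ((-5.337096214294434, -67.95562744140625), (130.19760131835938, 51.29273986816406), 85.49833679199219)
top clamp x 182.93061804481584 202.23132834245988 y -28.085558495911872 3.17327199038418 ((27.254722595214844, 190.70762634277344), (19.17127227783203, 30.528738021850586), 88.83614349365234)
(300, 243, 8, 18) [643.   90.2 110. ]
(130, 19, 46, 34) [ -96.4 -952.9  110. ]
[ 0.1  3.1 -0. ]
```

View pics/m_b.png

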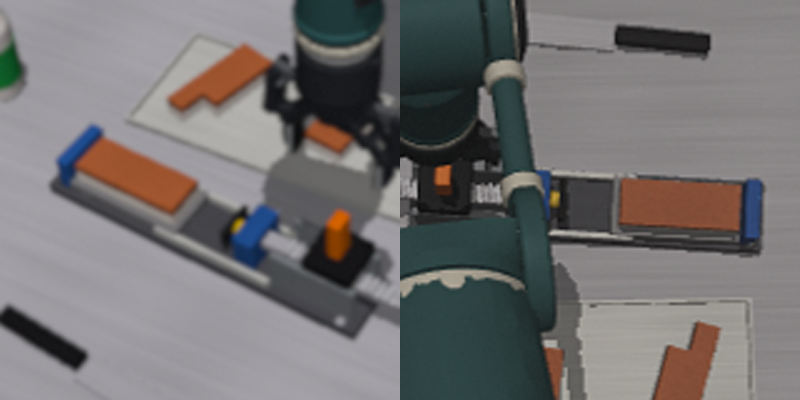

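The stone lies square on the bed, centred at clamp x of about -67 and y 0. The orange post is free at about (641,90). I'll come down over the post and grip it along the clamp axis.

>>> step_arm(series=[[0, 1, -45, 0, 0, 0, 1], [0, 1, -85, 0, 0, 0, 1], [0, 1, -100, 0, 0, 0, 1], [0, 1, -101, 0, 0, 0, 1]])

```text
time_s: 8.75
ee_pos: [0.6379, 0.0915, 0.0956]
tcp_rot: [-0.127, -3.133, 0.001]
ft_force: [-0.1, 0.2, 0.0]
gripper_width: 1.002
finger_force: 0.0
```

>>> step_arm(series=[[0, 0, 0, 0, 0, 0, 0], [0, 0, 0, 0, 0, 0, 0], [0, 0, 0, 0, 0, 0, 0], [0, 0, 0, 0, 0, 0, 0], [0, 0, 0, 0, 0, 0, 0]])

```text
time_s: 9.25
ee_pos: [0.6411, 0.0912, 0.1003]
tcp_rot: [0.124, 3.137, -0.003]
ft_force: [-2.4, 0.1, 3.8]
gripper_width: 0.184
finger_force: 58.3
```

>>> step_arm(series=[[0, 0, 0, 0, 0, 0, 0], [0, 0, 0, 0, 0, 0, 0], [0, 0, 0, 0, 0, 0, 0], [0, 0, 0, 0, 0, 0, 0], [0, 0, 0, 0, 0, 0, 0]])

```text
time_s: 9.75
ee_pos: [0.641, 0.0912, 0.1003]
tcp_rot: [0.125, 3.137, -0.002]
ft_force: [-1.9, -3.7, 6.1]
gripper_width: 0.181
finger_force: 59.1
```

>>> step_arm(series=[[-0.6, -8, 0, 0, 0, 0, 0], [-1.2, -16, 0, 0, 0, 0, 0], [-1.8, -23, 0, 0, 0, 0, 0], [-2.3, -29, 0, 0, 0, 0, 0], [-2.3, -29, 0, 0, 0, 0, 0]])

```text
time_s: 10.25
ee_pos: [0.6389, 0.0644, 0.1003]
tcp_rot: [0.126, 3.137, 0.004]
ft_force: [-1.1, 3.2, 5.5]
gripper_width: 0.179
finger_force: 59.2
```

```bash
cat > yel.py <<'E'
from h import *; from rig import *
np.set_printoptions(precision=1,suppress=True)
u=np.array([.078,.997]);v=np.array([-.997,.078]);o=np.array([625.4,-95.9])
s=get_obs();print(s["time_s"],"tcp along",(s["ee_pos"][:2]*1000-o)@u,"F along -u",s["ft_force"][:2]@u)
for n in("top","scene"):
    c=capture(n)
    for nm,lo,hi,z in(("blue",(105,120,60),(125,255,255),.062),("yel",(20,150,80),(35,255,255),.043),("stone",(3,100,60),(13,190,255),.055)):
        for k in blobs(c,lo,hi,4):
            q=(1000*ray(c,k.reshape(-1,2),z)[:,:2]-o)@np.c_[u,v]
            if abs(q[:,1].mean())<45 and -150<q[:,0].mean()<150: print(n,nm,"x",q[:,0].min(),q[:,0].max(),"y",q[:,1].min(),q[:,1].max())
E
python3 yel.py
```

```text
10.25 tcp along 160.89532211900436 F along -u 3.1167930219075575
top blue x -154.17938442028415 -137.9019192536045 y -29.474815796313447 33.9049429779832
top blue x 48.82119058278569 63.384938891677606 y -25.73834909308319 12.726020402833779
top yel x 38.28710125403982 46.83131986447934 y -8.44137319060102 5.831605642169226
top stone x -133.25874682638766 -3.075854948339855 y -25.630937121394016 25.812025773029383
scene blue x 48.41700367790225 94.47965252363437 y -49.77647410087846 23.0730625142285
scene blue x -147.73800022836883 -117.79831475337578 y -58.99909053571598 24.519465635662872
scene yel x 31.956838216337488 38.55693636249917 y -9.051495984036334 6.394782546185847
scene stone x -133.05186459055986 0.48879425130787835 y -31.911171850885196 20.773312506314664
```

>>> step_arm(series=[[0.6, 8, 0, 0, 0, 0, 0], [1.2, 16, 0, 0, 0, 0, 0], [1.8, 23, 0, 0, 0, 0, 0], [2.3, 29, 0, 0, 0, 0, 0], [2.3, 29, 0, 0, 0, 0, 0]])

```text
time_s: 10.85
ee_pos: [0.641, 0.0913, 0.1003]
tcp_rot: [0.124, 3.138, -0.003]
ft_force: [-1.8, -4.7, 6.7]
gripper_width: 0.178
finger_force: 60.0
```

```bash
python3 yel.py|grep -E "tcp|top blue x [3-9]|top yel"
```

```text
10.85 tcp along 187.8337561108468 F along -u -4.850545495591536
top blue x 49.537199213374315 74.86981148174333 y -25.73834909308319 27.5193415027559
top yel x 38.430881094644825 46.83131986447934 y -8.44137319060102 5.831605642169226
```

>>> step_arm(series=[[-0.6, -8, 0, 0, 0, 0, 0], [-1.2, -16, 0, 0, 0, 0, 0], [-1.8, -23, 0, 0, 0, 0, 0], [-2.3, -29, 0, 0, 0, 0, 0], [-2.3, -29, 0, 0, 0, 0, 0]])

```text
time_s: 11.45
ee_pos: [0.6389, 0.0644, 0.1003]
tcp_rot: [0.126, 3.137, 0.004]
ft_force: [-0.4, 3.4, 5.5]
gripper_width: 0.183
finger_force: 60.2
```

```bash
python3 yel.py|grep -E "tcp|top|yel|stone"
```

```text
11.45 tcp along 160.86424313286835 F along -u 3.3456191877719434
top blue x -154.17938442028415 -137.9019192536045 y -29.474815796313447 33.9049429779832
top blue x 22.28898425948402 47.82014995794029 y -26.68990736096203 26.25331663440136
top yel x 10.776324892719362 19.44983706235296 y -7.263028492712383 7.005707440109713
top stone x -134.34493843742 -3.075854948339855 y -25.630937121394016 25.674725546054226
scene yel x 4.9579561605023885 11.641592030422194 y -5.560939611612656 7.143372031415725
scene stone x -133.05186459055986 1.507975219440396 y -31.911171850885196 20.773312506314664
```

>>> step_arm(series=[[0.6, 8, 0, 0, 0, 0, 0], [1.2, 16, 0, 0, 0, 0, 0], [1.8, 23, 0, 0, 0, 0, 0], [2.3, 29, 0, 0, 0, 0, 0], [2.3, 29, 0, 0, 0, 0, 0]])

```text
time_s: 12.05
ee_pos: [0.641, 0.0913, 0.1003]
tcp_rot: [0.124, 3.138, -0.003]
ft_force: [-1.9, -4.7, 7.1]
gripper_width: 0.182
finger_force: 60.6
```

>>> step_arm(series=[[-0.3, -4, 0, 0, 0, 0, 0], [-0.5, -7, 0, 0, 0, 0, 0], [-0.5, -7, 0, 0, 0, 0, 0]])

```text
time_s: 12.35
ee_pos: [0.6407, 0.0866, 0.1003]
tcp_rot: [0.126, 3.137, 0.004]
ft_force: [-1.7, 3.9, 4.9]
gripper_width: 0.177
finger_force: 60.5
```

>>> step_arm(series=[[-0.2, -2, 0, 0, 0, 0, 0], [-0.2, -3, 0, 0, 0, 0, 0], [-0.2, -3, 0, 0, 0, 0, 0]])

```text
time_s: 12.65
ee_pos: [0.6405, 0.0841, 0.1003]
tcp_rot: [0.125, 3.137, 0.005]
ft_force: [-0.6, 6.2, 5.1]
gripper_width: 0.178
finger_force: 60.5
```

```bash
python3 yel.py|grep -E "tcp|top|yel|stone"
```

```text
12.65 tcp along 180.68502056227047 F along -u 6.126402378148229
top blue x -154.17938442028415 -137.9019192536045 y -29.474815796313447 33.9049429779832
top blue x 15.089907705627486 41.26230307399125 y -24.888142348626747 27.560990707282745
top yel x 5.136762890105883 11.330475082916754 y -7.586252704623177 6.682786351424275
top stone x -134.34493843742 -2.2314919657535097 y -25.630937121394016 25.674725546054226
scene yel x -1.7498127324449364 3.321741386792513 y -5.397266111544711 7.330981414638035
scene stone x -133.05186459055986 0.8273831221906279 y -31.911171850885196 20.747220505809487
```

>>> step_arm(series=[[-0.2, -2, 0, 0, 0, 0, 0], [-0.2, -3, 0, 0, 0, 0, 0], [-0.2, -3, 0, 0, 0, 0, 0]])

```text
time_s: 13.05
ee_pos: [0.6403, 0.0818, 0.1003]
tcp_rot: [0.125, 3.137, 0.006]
ft_force: [-0.9, 7.1, 5.6]
gripper_width: 0.179
finger_force: 60.5
```

>>> step_arm(series=[[-0.2, -2, 0, 0, 0, 0, 0], [-0.2, -3, 0, 0, 0, 0, 0], [-0.2, -3, 0, 0, 0, 0, 0]])

```text
time_s: 13.35
ee_pos: [0.6401, 0.079, 0.1003]
tcp_rot: [0.125, 3.137, 0.007]
ft_force: [-0.3, 8.7, 5.7]
gripper_width: 0.179
finger_force: 60.5
```

>>> step_arm(series=[[-0.1, -1, 0, 0, 0, 0, 0], [-0.2, -2, 0, 0, 0, 0, 0], [-0.2, -2, 0, 0, 0, 0, 0]])

```text
time_s: 13.65
ee_pos: [0.6399, 0.0771, 0.1004]
tcp_rot: [0.125, 3.137, 0.007]
ft_force: [-0.3, 7.8, 4.3]
gripper_width: 0.179
finger_force: 60.5
```

```bash
python3 yel.py|grep -E "tcp|top|yel|stone"
```

```text
13.65 tcp along 173.61980180738553 F along -u 7.777174948030094
top blue x -154.17938442028415 -137.79493601329176 y -29.474815796313447 33.9049429779832
top blue x 8.330778066443685 34.15595367234625 y -25.365137292023515 27.560990707282745
top yel x -0.36434410086410374 3.0709256446942352 y -7.909620150481097 6.198162400519031
top stone x -138.6996154294612 -7.403979203766496 y -25.46988096688675 26.01111503818374
scene stone x -135.9418051373436 -4.505713673234306 y -31.677127759972525 21.37785422514396
```

>>> step_arm(series=[[-0.1, -1, 0, 0, 0, 0, 0], [-0.2, -2, 0, 0, 0, 0, 0], [-0.2, -2, 0, 0, 0, 0, 0]])

```text
time_s: 14.05
ee_pos: [0.6398, 0.0752, 0.1004]
tcp_rot: [0.125, 3.137, 0.007]
ft_force: [-1.9, 8.7, 4.6]
gripper_width: 0.178
finger_force: 60.4
```

>>> step_arm(series=[[-0.1, -1, 0, 0, 0, 0, 0], [-0.2, -2, 0, 0, 0, 0, 0], [-0.2, -2, 0, 0, 0, 0, 0]])

```text
time_s: 14.35
ee_pos: [0.6397, 0.0738, 0.1004]
tcp_rot: [0.125, 3.136, 0.008]
ft_force: [0.6, 10.9, 5.1]
gripper_width: 0.179
finger_force: 60.4
```

>>> step_arm(series=[[-0.1, -1, 0, 0, 0, 0, 0], [-0.1, -1.5, 0, 0, 0, 0, 0], [-0.1, -1.5, 0, 0, 0, 0, 0]])

```text
time_s: 14.65
ee_pos: [0.6395, 0.0729, 0.1003]
tcp_rot: [0.125, 3.137, 0.009]
ft_force: [-0.9, 12.6, 5.2]
gripper_width: 0.182
finger_force: 60.4
```

```bash
python3 yel.py|grep -E "tcp|top|yel|stone"
```

```text
14.65 tcp along 169.3593130161873 F along -u 12.49303027524881
top blue x -154.17938442028415 -137.79493601329176 y -29.474815796313447 33.9049429779832
top blue x 5.352399035323592 30.420350939041526 y -25.524216097277815 27.719571201088716
top yel x -2.9790616942595682 0.3177273623129185 y -8.071357882880767 6.036555994272725
top stone x -138.6996154294612 -8.662661517455037 y -25.46988096688675 26.01111503818374
scene stone x -137.71056329976022 -5.486301881552035 y -31.677127759972525 21.37785422514396
```

>>> step_arm(series=[[-0.1, -0.7, 0, 0, 0, 0, 0], [-0.1, -1.4, 0, 0, 0, 0, 0], [-0.1, -1.4, 0, 0, 0, 0, 0], [-0.1, -1.4, 0, 0, 0, 0, 0], [-0.1, -1.4, 0, 0, 0, 0, 0]])

```text
time_s: 15.25
ee_pos: [0.6395, 0.0719, 0.1004]
tcp_rot: [0.125, 3.136, 0.01]
ft_force: [0.2, 13.1, 4.1]
gripper_width: 0.178
finger_force: 60.4
```

```bash
python3 yel.py|grep -E "tcp|top|yel|stone"
python3 - <<'E'
from rig import *;import cv2,numpy as np
L=[]
for n,(x,y) in(("scene",(180,190)),("top",(330,100))):
    f=capture(n)["frame"][y:y+100,x:x+100,::-1];L.append(cv2.resize(f,(400,400),interpolation=cv2.INTER_CUBIC))
cv2.imwrite("pics/fin.png",np.hstack(L))
E
```

```text
15.25 tcp along 168.37263718790535 F along -u 13.043911884040309
top blue x -154.17938442028415 -137.79493601329176 y -29.474815796313447 33.9049429779832
top blue x 4.140619925209988 28.88677999212224 y -25.683335343643975 27.719571201088716
top stone x -138.6996154294612 -8.662661517455037 y -25.46988096688675 26.01111503818374
scene stone x -137.71056329976022 -5.486301881552035 y -31.677127759972525 21.37785422514396
```

View pics/fin.png

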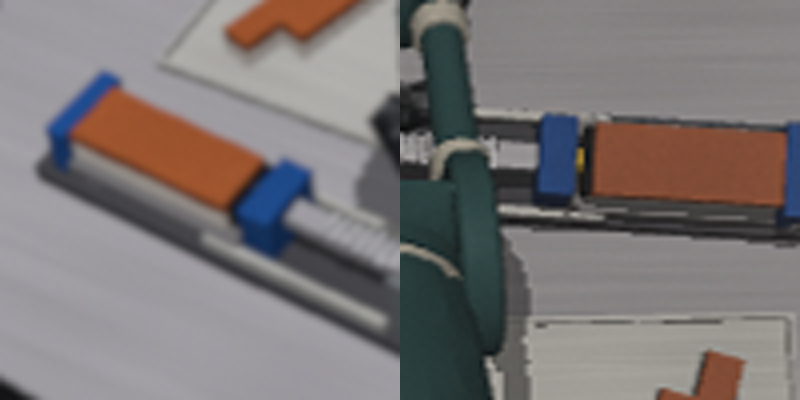

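The final view shows the stone against the stop (its end is at clamp x of about -140). A thin yellow band is still showing at (580,160). The force puts the pad at about 6.5 mm, so I'm handing the job in.

```bash
python3 -c "
from rig import *
print(job_done())"
```

```text
the job is handed in; nothing more can be done
None
```

I laid the sound stone on the bed and clamped it against the stop, and handed the job in with the fingers still holding the trigger; the pad is pushed in about 6.5 mm of 14, estimated from force and camera, and no verdict came back.

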